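# Cover a pigment pot and show it to the catalogue camera

## Robot

A 6-joint arm with a two-finger parallel gripper is mounted at the origin on the work surface. World frame = base frame: x ahead of the robot, y to its left, z up, the work surface at z = 0. Lengths are in m, angles in rad, forces in N, time in s.
With the tool pointing down it reaches from about 0.375 to 0.9 m from the base axis. Payload 3.1 kg.
Tool frame: the origin (TCP) lies midway between the tips of the shut fingers; the grasp point (between the pads) lies 19 mm behind it; z points along the fingers, y is the line along which they close (so a half turn about z gives the same grasp; the last joint's range is limited). The gripper opens to 87 mm and grips with 3 to 60 N. Pads are 19 mm wide; open, the fingers measure 117 mm over their backs; the gripper's body (75 mm by 190 mm) begins 51 mm behind the grasp point.
Start: joints at [1.097, 0.527, 1.433, -0, 1.181, -0.178], TCP at [0.182, 0.598, 0.193] pointing down, gripper open.
Joint ranges: [-3.08, 3.08], [-0.75, 2.2], [0.22, 2.44], [-1.43, 4.57], [0, 2.65], [-2.85, 2.85]. Speed limits (rad/s): [2.79, 2.79, 3.14, 3.14, 3.14, 3.14].

## Interface

Orientations are given as a unit quaternion [x, y, z, w].
In Python, from rig import status, imaging, order gives the robot as it stands.
- The arm moves only by the tool arm_command, never from a script. Its argument "deltas" is one flat list of numbers, 5 for each row, row after row: the opening, from -1 (shut) to 1 (fully open), so that 0 is half open, then the shift along the tool's x, y, z in m, then the turn about the tool's z in rad. In form: [gripper, tx, ty, tz, roll, gripper, tx, ty, tz, roll, ...]. A call has 1 to 12 rows; each row shifts and turns the commanded pose from where the row before left it, along the tool's axes as they then stand; what a row does not reach is not made up. A row lasts 1/8 s, in which the tool goes at most 62.5 mm and 10.7 degrees, less where a joint would pass 70% of its speed; a pose out of reach is approached as far as the arm can. A call with a gripper value outside its range is refused whole. The fingers move at their own pace and stop on an object; "newtons" is the grip in N (left out, the last holds). Time passes only in rows, so rows that do not move let the fingers close. It gives the time, the measured TCP pose, the force, the opening and the grip force at its end, in the units of the state.
- status.get_obs(): the state, without advancing time (a new reading comes with each control period).
- imaging.camera(name): name is "side" or "top" or "wrist"; returns (picture, depth): 480x640x3 uint8, red, green, blue; 480x640 float32, m along the optical axis (not along the pixel's ray), 0 where there is no reading.
- imaging.camera_params(name): a dict with "intrinsics" (3x3 intrinsics, pixels), "camera_from_world" (4x4, takes a point from world to camera coordinates). Camera axes: x right, y up, looking along -z (the intrinsics and any distortion apply to the point x, -y, -z); pixel columns grow to the right and rows downward; lengths in m; the calibration is good to about 2 mm. The wrist camera is an equidistant fisheye: a pixel r from the principal point sees the ray r / f radians off the axis. A picture is of the moment at which its call begins: read the wrist's pose just before it. camera_params takes no time and is no camera call; for the wrist camera it gives the pose at the moment of the call.
- order.hand_in(): hands the job in; it is judged then, once.
The state is a dict: "time": time; "q": joint angles; "joint_velocities": joint speeds; "joint_torque": joint torques, N m; "position": TCP position; "tool_rot": TCP orientation; "ft_force": force on the tool from outside, world axes, zero at the start; "moment": the same for the moment, N m; "grip_width": finger opening in m; "grip_force": force on a finger pad.
Only numpy, scipy, OpenCV 4.12 (cv2) and the standard library are available. Lean on these libraries where they do the work, as an engineer would, in place of code of your own. Each camera call takes 0.05 s, during which the arm holds its last target. There are 200 camera calls.

## Task

Put the loose wooden lid on the little handled pot where it stands, so that it sits fully down and level in the mouth, and let go of it. Then pick up the covered pot and hold it up to the inspection camera for its picture: upright, lid still on, label facing the lens, centred on the lens at lens height, with the middle of the pot 15 cm in front of the lens. Finish while holding it still there; keep the pot upright throughout and leave everything else where it is.

Things in the scene. Friction and masses are not known exactly. Their poses are not given: they have to be found in the camera images.
- pot_center (a point): Centre (half-way up) of the small loose white ceramic pot, 0.15-0.31 kg: a straight round cup, 60 mm across, 60 mm high; z is its axis, up. Loop handle on its -x side, reaching 54 mm from the axis; paper label opposite, so +x points out of the label. Bare flanks: +y and -y. With the lid on, the knob reaches 50 mm above this point: grip the upper wall, 10-15 mm above this point, to leave it room.
- pot_rim (a point): Centre of the pot's open mouth, level with the rim, 30 mm above the pot's centre. Mouth 52 mm wide, wall 4 mm, inner floor 55 mm below the rim.
- lid_knob (a point): Middle of the knob of the loose wooden lid (40 g), 18 mm above its underside; z up its axis. From below: plug 45 mm wide, 6 mm high (3.5 mm play all round in the mouth); disc 58 mm wide, 4 mm thick, that rests on the rim; knob 16 mm wide, 16 mm high, 8 mm either side of this point; fingertips stay above the disc. Starts knob up on the table. Seated, this point is 12 mm above the rim.
- lens (a point): Centre of the inspection camera's front glass, 240 mm above the table. A metal block with a black lens barrel (44 mm wide, 30 mm long) on a post and 130 mm base plate, fixed at the table's far side. It looks level along its -x, towards the robot; z up. The middle of the pot belongs 150 mm out along -x, same height, with the pot's +x pointing the same way as this +x (label to lens).
- vial_a: bystander: small corked glass vial, 26 mm diameter, 67 mm high, standing loose; origin at the centre of its underside
- vial_b: bystander: small corked amber vial, 26 mm diameter, 67 mm high, standing loose; origin at the centre of its underside
- plain_pot: bystander: white ceramic cup without handle, 68 mm wide at the rim, 55 mm high; origin at the centre of its underside
- beaker: bystander: open glass beaker, 92 mm wide, 110 mm high; origin at the centre of its underside
- jar: bystander: glass jar with black cap, 68 mm wide, 110 mm high; origin at the centre of its underside
- brush: bystander: paint brush lying on the table; origin under its middle
- mortar: bystander: heavy white mortar with its pestle in it, fixed to the table, 150 mm wide at the rim; the mortar is 85 mm high and the pestle's end reaches about 125 mm; origin at the centre of its underside
Not all that is in view belongs to the job. Of the things shaped like the part that bears lid_knob, the wooden one is meant. Leave any red look-alike of the part that bears pot_center alone.

How it is judged:
By the outcome, as a careful person would: the job done as asked, in the order asked, and still so for the second after the job is handed in, while the arm keeps its last pose, push and grip.
It also fails if it takes over 64 s, if anything falls off the work surface, if the arm or the gripper's body presses on something with over 40 N, if the wrist force passes 120 N, or if a joint passes its speed limit or range.

## Working session

There is one attempt and no reset: what is moved stays moved. The work goes in short steps, Python scripts to look and compute and a tool call to move; the robot and the scene stay as the last step left them, time stands still between calls to the robot, and variables do not carry over. Pictures are saved under pics/ and viewed, at most 10 in all, crops included, and the job is handed in when it is done.

Besides the shell and the picture viewer there is one more tool, called after "Call:" as name(argument=value, ...), one argument or row to a line, values as JSON. arm_command: Moves the arm, as the interface text tells. Its arguments: {"type":"object","properties":{"deltas":{"type":"array"},"newtons":{"type":"number"}},"required":["deltas"]}

```bash
mkdir -p pics; ls
python3 - <<'E'
from rig import status, imaging
import cv2,numpy as np
print(status.get_obs())
for n in ["top","side"]:
    p,d=imaging.camera(n); cv2.imwrite(f"pics/{n}0.png",p[:,:,::-1]); np.savez(f"{n}0.npz",p=p,d=d)
    print(n,imaging.camera_params(n))
print(imaging.camera_params("wrist"))
E
```

```text
pics
{'time': 0.0, 'q': array([ 1.09750421e+00,  5.28473206e-01,  1.43389924e+00, -4.51843096e-05,
        1.18137906e+00, -1.78497125e-01]), 'joint_velocities': array([ 0.00119095, -0.00101156, -0.00040534,  0.00056333, -0.00071509,
        0.00127697]), 'joint_torque': array([-1.36513547e-03, -4.40041065e+01, -1.76592797e+01,  6.29860489e-02,
        5.84425055e-02, -1.46657344e-04]), 'position': array([0.18120673, 0.59732736, 0.19236835]), 'tool_rot': array([ 1.46855755e-01,  9.89157329e-01, -1.02929676e-03, -3.25792776e-04]), 'ft_force': array([ 0.01960542, -0.88901233,  0.30298849]), 'moment': array([ 0.00422579, -0.07614171,  0.03833992]), 'grip_force': 0.0, 'grip_width': 0.0869624436334604}
top {'intrinsics': array([[440.31951501,   0.        , 316.51909455],
       [  0.        , 440.31951501, 232.04909803],
       [  0.        ,   0.        ,   1.        ]]), 'camera_from_world': array([[-0.01609108, -0.99960778, -0.0229206 ,  0.03705224],
       [ 0.98161603, -0.02015348,  0.18979936, -0.5943272 ],
       [-0.19018685, -0.01944515,  0.98155532, -1.12418935],
       [ 0.    
[... 226 characters left out ...]
mera_from_world': array([[-0.8697445 , -0.4933046 ,  0.01396681,  0.49063033],
       [ 0.34840517, -0.59373672,  0.725321  , -0.32694361],
       [-0.34951157,  0.63571006,  0.68826912, -0.85031195],
       [ 0.        ,  0.        ,  0.        ,  1.        ]])}
{'intrinsics': array([[371.64829954,   0.        , 318.63507776],
       [  0.        , 371.64829954, 235.08333906],
       [  0.        ,   0.        ,   1.        ]]), 'camera_from_world': array([[ 0.2908462 ,  0.95676811, -0.0018084 , -0.6238972 ],
       [-0.92377337,  0.28032308, -0.26088642,  0.03164729],
       [-0.24910087,  0.07754838,  0.96536781, -0.38988924],
       [ 0.        ,  0.        ,  0.        ,  1.        ]])}
```

View pics/top0.png

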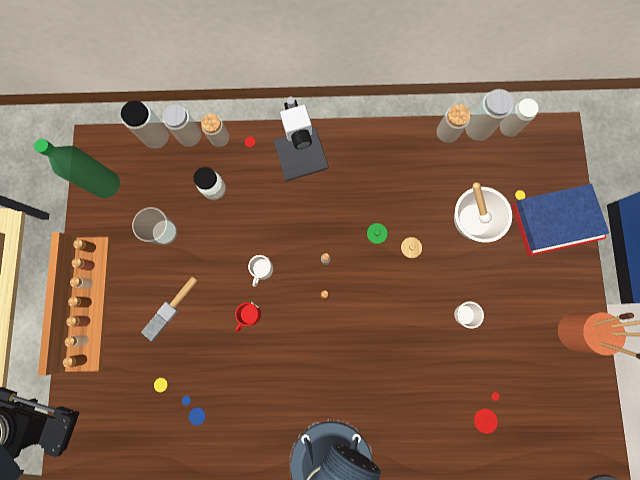

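View pics/side0.png

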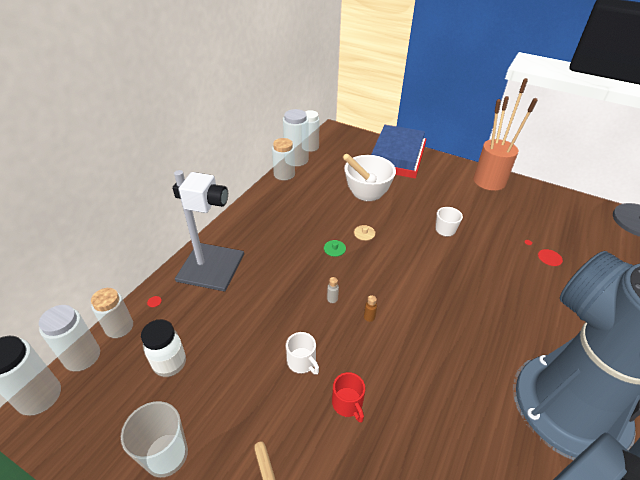

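Top view: candidate pots are the white handled pot (260,267), the red one (248,314, ignore) and the plain pot (469,314). Candidate lids are wooden (411,247) and green (377,233, ignore). The lens is near (300,140). In the side view the white pot is at (301,352), the wooden lid at (364,232) and the lens at about (222,195). I choose the white handled pot and the wooden lid.

```bash
cat > h.py <<'E'
import numpy as np,cv2
from rig import status,imaging
def ray(n,uv,P=None):
    P=P or imaging.camera_params(n);K=P["intrinsics"];T=P["camera_from_world"]
    x=(uv[0]-K[0,2])/K[0,0];y=(uv[1]-K[1,2])/K[1,1]
    if n=="wrist":
        r=np.hypot(x,y);s=np.sin(r)/max(r,1e-9);d=np.array([x*s,-y*s,-np.cos(r)])
    else: d=np.array([x,-y,-1.])
    R=T[:3,:3];return -R.T@T[:3,3],R.T@d/np.linalg.norm(d)
def plane(n,uv,z,P=None):
    o,d=ray(n,uv,P);return o+d*(z-o[2])/d[2]
def tri(rs):
    A=sum(np.eye(3)-np.outer(d,d) for o,d in rs);b=sum((np.eye(3)-np.outer(d,d))@o for o,d in rs)
    p=np.linalg.solve(A,b);return p,[np.linalg.norm(np.cross(p-o,d)) for o,d in rs]
def proj(n,p,P=None):
    P=P or imaging.camera_params(n);K=P["intrinsics"];T=P["camera_from_world"]
    c=T[:3,:3]@p+T[:3,3];v=np.array([c[0],-c[1],-c[2]])
    if n=="wrist":
        t=np.arctan2(np.hypot(v[0],v[1]),v[2]);v=np.array([*(v[:2]/np.hypot(v[0],v[1])*t),1])
    else: v=v/v[2]
    return (K@v)[:2]
def blob(mask,near,r=40):
    m=np.zeros(mask.shape,np.uint8);u,v=map(int,near)
    m[max(0,v-r):v+r,max(0,u-r):u+r]=mask[max(0,v-r):v+r,max(0,u-r):u+r]
    n,l,s,c=cv2.connectedComponentsWithStats(m);i=1+np.argmax(s[1:,4]);return (l==i).astype(np.uint8),s[i],c[i]
def hsv(p): return cv2.cvtColor(p,cv2.COLOR_RGB2HSV)
E
python3 - <<'E'
from h import *
I={n:np.load(n+"0.npz") for n in("top","side")}
for n,a,b in(("top",(260,267),(411,247)),("side",(301,352),(364,232))):
    H=hsv(I[n]["p"])
    for k,m,c in(("pot",(H[...,1]<50)&(H[...,2]>120),a),("lid",(H[...,2]>170)&(H[...,1]>60)&(H[...,0]<30),b)):
        M,s,ce=blob(m.astype(np.uint8),c,28); print(n,k,s,ce, plane(n,ce,.03 if k=="pot" else .008))
for a,b,k in(((411,247),(364,230),"knob"),((302,146),(226,195),"lens"),((325,257),(333,282),"va"),((324.5,294),(371,300),"vb")):
    print(k,tri([ray("top",a),ray("side",b)]))
t=cv2.resize(I["top"]["p"][90:310,230:440],None,fx=2.7,fy=2.7,interpolation=2)
s=cv2.resize(I["side"]["p"][160:400,160:400],None,fx=2.5,fy=2.5)
cv2.imwrite("pics/c1.png",cv2.resize(np.hstack([cv2.resize(t,(400,420)),cv2.resize(s,(400,420))]),None,fx=1,fy=1)[:,:,::-1])
E
```

```text
top pot [248 255  25  32 495] [259.83838384 267.90909091] [0.504317   0.18204562 0.03      ]
top lid [401 237  21  21 350] [411.11428571 247.21428571] [ 0.55639033 -0.23375852  0.008     ]
side pot [ 286  332   33   42 1117] [301.47090421 352.89973142] [0.50232259 0.17935149 0.03      ]
side lid [354 225  21  16 256] [363.94140625 232.25      ] [ 0.55526096 -0.23519724  0.008     ]
knob (array([ 0.55478571, -0.23127642,  0.01976705]), [np.float64(0.00040296975496545494), np.float64(0.0004029697549654408)])
lens (array([0.76143854, 0.05227825, 0.24818692]), [np.float64(0.0015553226292433352), np.float64(0.0015553226292437906)])
va (array([0.52555771, 0.00446148, 0.06105506]), [np.float64(0.0010047959793229573), np.float64(0.001004795979322982)])
vb (array([0.42917039, 0.00787641, 0.06099858]), [np.float64(0.00038781616299561844), np.float64(0.00038781616299562614)])
```

View pics/c1.png

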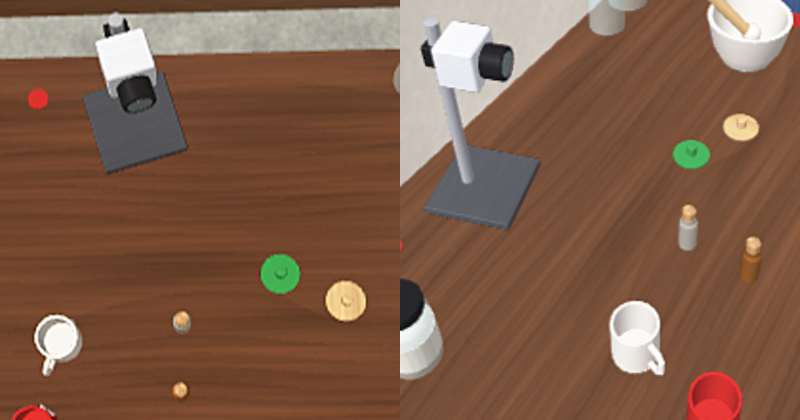

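The crop confirms it: white pot with its handle at lower left, wooden lid with knob right of the green one, and the camera yawed slightly. Next I work out the moves to a viewing pose above the pot.

```bash
cat >> h.py <<'E'
from scipy.spatial.transform import Rotation as Ro
def pose():
    o=status.get_obs();return o,o["position"],Ro.from_quat(o["tool_rot"]).as_matrix()
def to(target,yaw=None):
    "deltas in tool axes (before any roll) to target TCP; yaw=world angle of tool y (mod pi)"
    o,p,R=pose();a=np.arctan2(R[1,1],R[0,1]);print("t %.2f"%o["time"],"TCP",p.round(4),"yangle %.3f"%a,"tilt",(R[:,2]).round(4),"q6 %.2f"%o["q"][5])
    print("tool delta",(R.T@(np.array(target)-p)).round(4),"roll",None if yaw is None else round((a-yaw+np.pi/2)%np.pi-np.pi/2,3))
E
python3 - <<'E'
from h import *
to([.504,.18,.2]);o,p,R=pose()
T=imaging.camera_params("wrist")["camera_from_world"];c=-T[:3,:3].T@T[:3,3]
print("cam in tool",R.T@(c-p),"axis",R.T@(-T[2,:3]))
for k,uv,z in(("jar",(207,178),.11),("beaker",(150,224),.11),("red",(248,313),.06),("mortar",(483,214),.085),("green",(377,233),.01),("plain",(469,312),.055),("handle",(255,282),.03)): print(k,plane("top",uv,z))
E
```

```text
t 0.10 TCP [0.1812 0.5974 0.1925] yangle 1.276 tilt [-9.0e-04 -1.7e-03 -1.0e+00] q6 -0.18
tool delta [-0.4301 -0.3056 -0.0071] roll None
cam in tool [ 7.08655908e-02 -3.47927734e-05 -1.91029018e-01] axis [-2.61194265e-01  1.79988445e-05  9.65286256e-01]
jar [0.73592984 0.311893   0.11      ]
beaker [0.6148331  0.45670808 0.11      ]
red [0.38415679 0.20734659 0.06      ]
mortar [ 0.62870753 -0.41086318  0.085     ]
green [ 0.59793038 -0.14116354  0.01      ]
plain [ 0.37742968 -0.36344207  0.055     ]
handle [0.46645079 0.19481069 0.03      ]
```

Call:
arm_command(
  deltas=[1,-0.043,-0.0306,-0.001,0,1,-0.043,-0.0306,-0.001,0,1,-0.043,-0.0306,-0.001,0,1,-0.043,-0.0306,-0.001,0,1,-0.043,-0.0306,-0.001,0,1,-0.043,-0.0306,-0.001,0,1,-0.043,-0.0306,0,0,1,-0.043,-0.0306,0,0,1,-0.043,-0.0306,0,0,1,-0.043,-0.0306,0,0,1,0,0,0,0,1,0,0,0,0],
)

```text
time: 1.6
position: [0.5032, 0.1803, 0.1989]
tool_rot: [0.147, 0.989, -0.0, -0.001]
ft_force: [0.4, 0.5, -1.0]
grip_width: 0.087
grip_force: 0.0
```

Run:
```python
from h import *
to([.555,-.2315,.2],.4)
P=imaging.camera_params("wrist");p,d=imaging.camera("wrist");np.savez("w1.npz",p=p,d=d,**P)
cv2.imwrite("pics/w1.png",p[:,:,::-1]);print(proj("wrist",np.array([.504,.181,.06]),P))
```

```text
t 1.60 TCP [0.5032 0.1803 0.1989] yangle 1.275 tilt [-1.9e-03  3.0e-04 -1.0e+00] q6 -1.14
tool delta [-0.1695 -0.3788 -0.0014] roll 0.875
[319.70593598 216.37285355]
```

View pics/w1.png

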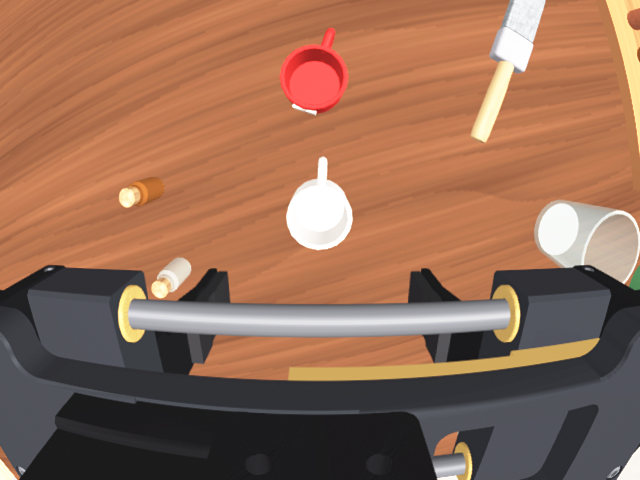

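Wrist view: white pot at (319,214) with handle up at (322,167). The red pot (314,77) is beyond it, the vials are at left (140,193) and (172,277), and the beaker is at right. Now I fit the rim and handle across views.

```bash
cat >> h.py <<'E'
from scipy.optimize import least_squares
def circfit(n,M,z,r,P=None,keep=None):
    "centre of circle radius r at height z from silhouette mask, robust"
    c=max(cv2.findContours(M,cv2.RETR_EXTERNAL,cv2.CHAIN_APPROX_NONE)[0],key=len)[:,0]
    w=np.array([plane(n,q,z,P)[:2] for q in c]);x0=w.mean(0)
    if keep is not None: w=w[(w-x0)@keep>0]
    f=least_squares(lambda x:np.hypot(*(w-x[:2]).T)-r,x0,loss="soft_l1",f_scale=.001)
    return f.x,np.median(abs(f.fun)),w
E
python3 - <<'E'
from h import *
for n,fn,c in(("wrist","w1",(319,214)),("top","top0",(260,267)),("side","side0",(301,352))):
    Z=np.load(fn+".npz");P=dict(intrinsics=Z["intrinsics"],camera_from_world=Z["camera_from_world"]) if n=="wrist" else imaging.camera_params(n)
    H=hsv(Z["p"]);M,s,ce=blob(((H[...,1]<50)&(H[...,2]>120)).astype(np.uint8),c,{"wrist":55,"top":20,"side":32}[n])
    T=P["camera_from_world"];cam=-T[:3,:3].T@T[:3,3];away=np.array([.504,.181])-cam[:2];away/=np.linalg.norm(away)
    for z in(.055,.06,.065):
        x,e,w=circfit(n,M,z,.03,P,away);print(n,s,z,x.round(4),"res",e.round(4))
    x,e,w=circfit(n,M,.06,.03,P,away);
    ys,xs=np.nonzero(M);W=np.array([plane(n,(a,b),.03,P)[:2] for a,b in zip(xs,ys)])-x;
    # handle: pixels of silhouette >38mm toward robot side
    k=(np.hypot(*W.T)>.041)&(W[:,0]<0);
    if k.any(): h=W[k].mean(0);print("handle",k.sum(),h,"label yaw",np.arctan2(-h[1],-h[0]))
E
```

```text
wrist [ 286  159   67   91 3807] 0.055 [0.506  0.1797] res 0.0003
wrist [ 286  159   67   91 3807] 0.06 [0.5045 0.1802] res 0.0003
wrist [ 286  159   67   91 3807] 0.065 [0.5029 0.1807] res 0.0004
handle 95 [-0.04304533  0.0163322 ] label yaw -0.3626388091168728
top [248 255  25  32 495] 0.055 [0.5065 0.1791] res 0.0006
top [248 255  25  32 495] 0.06 [0.5058 0.1782] res 0.0006
top [248 255  25  32 495] 0.065 [0.5051 0.1773] res 0.0006
handle 20 [-0.04307899  0.0180135 ] label yaw -0.39605475656021916
side [ 286  332   33   42 1117] 0.055 [0.5053 0.1775] res 0.0007
side [ 286  332   33   42 1117] 0.06 [0.5035 0.1804] res 0.0007
side [ 286  332   33   42 1117] 0.065 [0.5017 0.1833] res 0.0008
handle 80 [-0.03454554  0.01670276] label yaw -0.45036033184167773
```

Call:
arm_command(
  deltas=[1,-0.0212,-0.0474,0,0,1,-0.0212,-0.0474,0,0,1,-0.0212,-0.0474,0,0,1,-0.0212,-0.0474,0,0,1,-0.0212,-0.0474,0,0,1,-0.0212,-0.0474,0,0,1,-0.0212,-0.0474,0,0,0.5,-0.0212,-0.0474,0,0,0,0,0,0,0.175,0,0,0,0,0.175,0,0,0,0,0.175,0,0,0,0,0.175],
)

```text
time: 3.15
position: [0.5562, -0.2296, 0.1992]
tool_rot: [0.479, 0.878, 0.0, -0.001]
ft_force: [0.3, 0.4, -0.9]
grip_width: 0.0477
grip_force: 0.0
```

Call:
arm_command(
  deltas=[0,0,0,0.02,0.175,0,0,0,0.04,0,0,0,0,0,0,0,0,0,0,0],
)

```text
time: 3.65
position: [0.557, -0.2311, 0.1403]
tool_rot: [0.551, 0.834, 0.0, 0.0]
ft_force: [1.2, 0.2, 0.8]
grip_width: 0.0433
grip_force: 0.0
```

Run:
```python
from h import *
o,p,R=pose();P=imaging.camera_params("wrist");im,d=imaging.camera("wrist")
c=proj("wrist",np.array([.555,-.2315,.01]),P);H=hsv(im)
M,s,ce=blob(((H[...,2]>150)&(H[...,1]>50)&(H[...,1]<160)&(H[...,0]<30)).astype(np.uint8),c,60);print(c,s,ce)
for z in(.008,.010,.012): print(z,circfit("wrist",M,z,.029,P)[:2])
x=circfit("wrist",M,.01,.029,P)[0]
to([*x,.1],.4)
cv2.imwrite("pics/w2.png",im[:,:,::-1])
```

```text
[315.9712534  217.17236324] [  255   157   120   120 11116] [314.54830874 215.17065491]
0.008 (array([ 0.55321937, -0.2312289 ]), np.float64(0.03150649942975997))
0.01 (array([ 0.55307173, -0.23082423]), np.float64(0.03113333311759905))
0.012 (array([ 0.5529241 , -0.23042094]), np.float64(0.0307603449481019))
t 3.70 TCP [ 0.5574 -0.2316  0.1408] yangle 0.402 tilt [ 0.0021 -0.0013 -1.    ] q6 -0.98
tool delta [ 0.0025 -0.0037  0.0408] roll 0.002
```

View pics/w2.png

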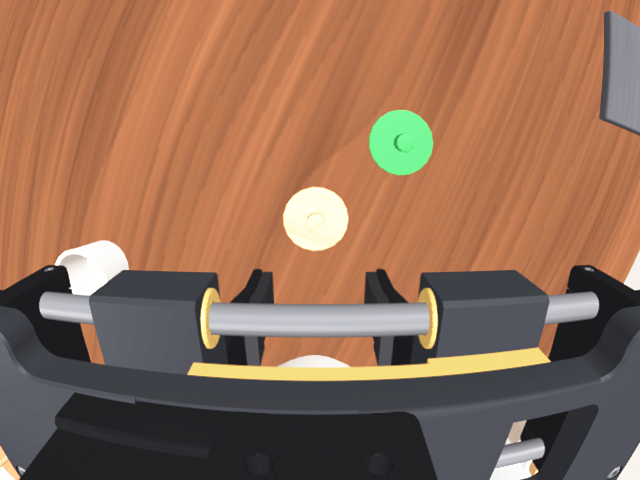

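The wooden lid is at (316,218) with its knob at (316,221), between the fingers. The green lid is at (401,142) and clear. My mask caught table, so I tighten it and measure knob height against the earlier views.

Run:
```python
from h import *
P=imaging.camera_params("wrist");im=cv2.imread("pics/w2.png")[:,:,::-1].copy();H=hsv(im)
print(H[218,300],H[218,340],H[218,360],H[230,270])
m=((H[...,2]>225)&(H[...,1]<130)&(H[...,0]<35)).astype(np.uint8)
M,s,ce=blob(m,(316,218),45);print(s,ce)
for z in(.008,.010,.012): x,e,_=circfit("wrist",M,z,.029,P);print(z,x,e)
print("knob 3 views",tri([ray("wrist",(316,221),P),ray("top",(411,247)),ray("side",(364,230))]))
print("knob top on z=.026",plane("wrist",(316,221),.026,P))
x=circfit("wrist",M,.01,.029,P)[0];to([*x,.013],.4)
```

```text
[ 29  22 255] [ 29  26 255] [ 11 145 195] [ 10 145 171]
[ 283  186   66   65 3310] [315.25740181 218.36465257]
0.008 [ 0.55580558 -0.23445817] 0.000203238584603381
0.01 [ 0.55564748 -0.23403697] 0.00023633351992405002
0.012 [ 0.55548861 -0.23361604] 0.00035196420644950654
knob 3 views (array([ 0.55554931, -0.23266358,  0.01831618]), [np.float64(0.0012138331266306917), np.float64(0.0011877223445812906), np.float64(0.0006224431620591621)])
knob top on z=.026 [ 0.5556109  -0.23201859  0.026     ]
t 3.70 TCP [ 0.5574 -0.2316  0.1408] yangle 0.402 tilt [ 0.0021 -0.0013 -1.    ] q6 -0.98
tool delta [-0.0013 -0.0027  0.1278] roll 0.002
```

Call:
arm_command(
  deltas=[0,-0.001,-0.002,0.04,0,0,0,0,0.04,0,0,0,0,0.03,0,0,0,0,0.01,0,0,0,0,0,0,0,0,0,0,0],
)

```text
time: 4.45
position: [0.5561, -0.2343, 0.0211]
tool_rot: [0.552, 0.834, 0.0, 0.002]
ft_force: [0.1, -0.4, 1.2]
grip_width: 0.0436
grip_force: 0.0
```

Run:
```python
from h import *
to([.5556,-.2333,.0135],.4);print(status.get_obs()["ft_force"])
```

```text
t 4.45 TCP [ 0.5561 -0.2343  0.0211] yangle 0.401 tilt [ 0.0028 -0.0018 -1.    ] q6 -0.98
tool delta [ 0.0011 -0.0001  0.0076] roll 0.001
[ 0.14244608 -0.37833986  1.16376772]
```

Call:
arm_command(
  deltas=[0,0.001,0,0.007,0,0,0,0,0,0,-0.5,0,0,0,0,-1,0,0,0,0,-1,0,0,0,0,-1,0,0,0,0,-1,0,0,0,0],
  newtons=15,
)

```text
time: 5.32
position: [0.5544, -0.2326, 0.0124]
tool_rot: [0.552, 0.834, -0.0, 0.0]
ft_force: [0.2, 0.5, -0.0]
grip_width: 0.0037
grip_force: 0.0
```

Call:
arm_command(
  deltas=[-1,0,0,-0.02,0,-1,0,0,-0.04,0,-1,0,0,-0.04,0,-1,0,0,-0.02,0,-1,0,0,0,0,-1,0,0,0,0],
)

```text
time: 6.08
position: [0.5536, -0.2321, 0.1314]
tool_rot: [0.552, 0.834, 0.0, -0.001]
ft_force: [-0.4, -0.3, -1.0]
grip_width: 0.0003
grip_force: 0.0
```

Run:
```python
from h import *
to([.5045,.180,.16],.4)
P=imaging.camera_params("wrist");im,d=imaging.camera("wrist")
cv2.imwrite("pics/w3.png",im[:,:,::-1])
print(proj("wrist",pose()[1],P))
```

```text
t 6.08 TCP [ 0.5536 -0.2321  0.1314] yangle 0.401 tilt [-0.0016  0.0011 -1.    ] q6 -0.98
tool delta [ 0.3986  0.1156 -0.0281] roll 0.001
[317.91956902 268.57801618]
```

View pics/w3.png

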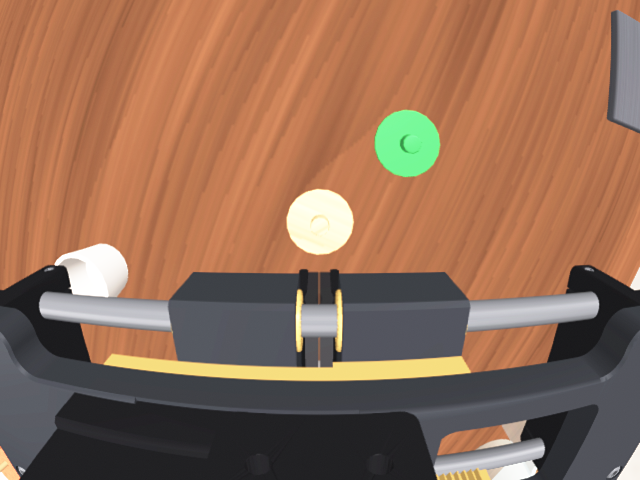

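The fingers closed fully and the lid is still on the table at (320,222), so the grasp missed. I remeasure.

Run:
```python
from h import *
P=imaging.camera_params("wrist");im=cv2.imread("pics/w3.png")[:,:,::-1].copy();H=hsv(im)
m=((H[...,2]>225)&(H[...,1]<130)&(H[...,0]<35)).astype(np.uint8)
M,s,ce=blob(m,(320,222),45);print(s,ce,circfit("wrist",M,.01,.029,P)[:2],plane("wrist",(320,224),.026,P))
print("depth wrist",end=" ");o,p,R=pose()
w,d=imaging.camera("wrist");print(d[222,320],d[222,305],d[222,360], "expect z from depth:")
T=P["camera_from_world"];c=-T[:3,:3].T@T[:3,3];f=-T[2,:3]
for v,u in((222,320),(222,305),(222,365),(210,270),(290,325),(340,325)):
    oo,dd=ray("wrist",(u,v),P);print((u,v),oo+dd*d[v,u]/(dd@f))
t,dt=imaging.camera("top");sd,ds=imaging.camera("side");np.savez("ts.npz",t=t,dt=dt,s=sd,ds=ds)
print("TCP px top",proj("top",p),"side",proj("side",p))
for n,i,q in(("top",t,(411,247)),("side",sd,(364,232))):
    H=hsv(i);M,s,ce=blob(((H[...,2]>170)&(H[...,1]>60)&(H[...,0]<30)).astype(np.uint8),q,28);print(n,s,ce)
a=t[190:300,360:470];b=sd[150:260,310:420]
cv2.imwrite("pics/c2.png",cv2.resize(np.hstack([a,b]),None,fx=3.6,fy=3.6)[:,:,::-1])
```

```text
[ 286  189   68   66 3485] [319.54978479 221.34117647] (array([ 0.55481029, -0.2329871 ]), np.float64(0.00026530985698485117)) [ 0.55434398 -0.23099842  0.026     ]
depth wrist 0.3036494 0.32110608 0.3305505 expect z from depth:
(320, 222) [ 0.5536796  -0.22943414  0.02608239]
(305, 222) [ 0.54330558 -0.2380834   0.00907445]
(365, 222) [ 0.59334071 -0.2193723  -0.00114677]
(270, 210) [ 5.10894510e-01 -2.42241128e-01 -4.67433296e-04]
(325, 290) [ 0.55275695 -0.22287552  0.1796776 ]
(325, 340) [ 0.55479856 -0.22871106  0.20973166]
TCP px top [419.76594211 240.70566709] side [368.25720677 197.44802623]Traceback (most recent call last):
  File "<stdin>", line 13, in <module>
  File "h.py", line 25, in blob
    n,l,s,c=cv2.connectedComponentsWithStats(m);i=1+np.argmax(s[1:,4]);return (l==i).astype(np.uint8),s[i],c[i]
                                                    ~~~~~~~~~^^^^^^^^^
    return _wrapfunc(a, 'argmax', axis=axis, out=out, **kwds)
    return bound(*args, **kwds)
ValueError: attempt to get argmax of an empty sequence
```

Run:
```python
from h import *
P=imaging.camera_params("wrist");T=P["camera_from_world"];f=-T[2,:3];o,p,R=pose()
w,d=imaging.camera("wrist")
for v in(266,268,270,272,275,280,290):
    for u in(305,335):
        oo,dd=ray("wrist",(u,v),P);print((u,v),(R.T@(oo+dd*d[v,u]/(dd@f)-p)).round(4),end=" ")
    print()
Z=np.load("ts.npz");b=Z["s"][130:290,290:460]
a=w[180:380,220:420]
cv2.imwrite("pics/c2.png",np.hstack([cv2.resize(a,(400,400)),cv2.resize(b,(400,400))])[:,:,::-1]);print(proj("side",p)-[290,130])
```

```text
(305, 266) [-0.0459 -0.0123  0.1319] (335, 266) [-0.0456  0.0154  0.1308] 
(305, 268) [-0.048  -0.0123  0.1321] (335, 268) [-0.0482  0.0155  0.1326] 
(305, 270) [ 0.0107 -0.0061 -0.03  ] (335, 270) [ 0.0109  0.0078 -0.0304] 
(305, 272) [ 0.0106 -0.006  -0.0323] (335, 272) [ 0.0109  0.0077 -0.0332] 
(305, 275) [ 0.0103 -0.0059 -0.0354] (335, 275) [ 0.0107  0.0075 -0.0365] 
(305, 280) [ 0.0109 -0.0056 -0.0429] (335, 280) [ 0.0109  0.0073 -0.0428] 
(305, 290) [ 0.0107 -0.0053 -0.053 ] (335, 290) [ 0.0103  0.0069 -0.0523] 
[78.19467388 67.37353414]
```

View pics/c2.png

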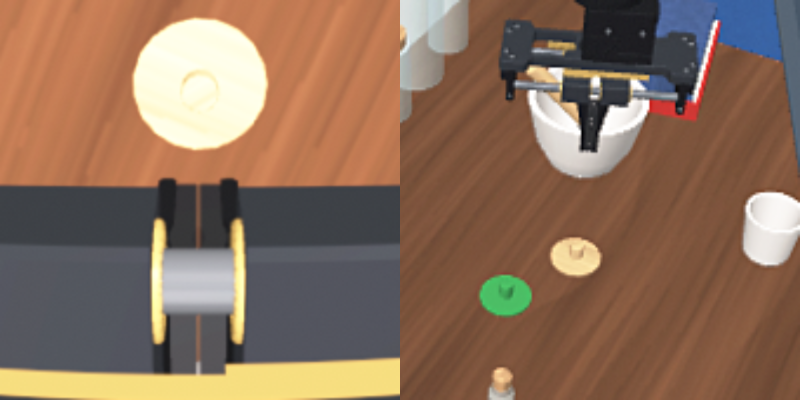

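Left crop: the shut fingertips end above the lid rather than level with it. Right crop: the tips sit at (588,150), well above where the reported TCP projects (584,168). So the physical tips appear to be behind the reported TCP, and I quantify that.

Run:
```python
from h import *
o,p,R=pose()
for s in np.arange(-.045,.006,.005): print(round(s,3),proj("side",p+R[:,2]*s).round(1))
Z=np.load("ts.npz");g=Z["s"].astype(int).sum(2)
for c in(368,370,372): print(c,g[180:206,c])
print(Z["ds"][184:200,370].round(3))
T=imaging.camera_params("side")["camera_from_world"];print("depth of tcp",-(T[:3,:3]@p+T[:3,3])[2])
```

```text
-0.045 [369.8 182.8]
-0.04 [369.6 184.4]
-0.035 [369.5 186.1]
-0.03 [369.3 187.7]
-0.025 [369.1 189.3]
-0.02 [368.9 190.9]
-0.015 [368.7 192.5]
-0.01 [368.5 194.1]
-0.005 [368.3 195.7]
-0.0 [368.2 197.3]
0.005 [368.  198.8]
368 [102  99  84  79  98  91 115 112 118  79 504 657 639 623 618 613 605 590
 562 542 532 294 247 262 277 279]
370 [144 130 148 143 145 147 137 275 158  99 492 652 632 610 603 601 596 578
 550 523 514 297 253 278 278 275]
372 [148 150 143 142 132 114 110  81  76  32 130 616 617 597 588 579 574 553
 523 496 414 279 253 251 255 259]
[1.063 1.062 1.068 1.075 1.068 1.071 1.074 1.25  1.249 1.255 1.257 1.265
 1.266 1.272 1.275 1.287]
depth of tcp 1.1012272583902671
```

Wrist depth puts the real fingertips about 29 mm behind the reported TCP, and the side view agrees within error, which explains the miss. I will command reported z values about 29 mm lower and watch the force.

Call:
arm_command(
  deltas=[0,0.001,0.001,0.03,0,0,0,0,0.04,0,0,0,0,0.035,0,0,0,0,0.02,0,0,0,0,0.005,0,0,0,0,0,0,0,0,0,0,0],
)

```text
time: 7.2
position: [0.5557, -0.2318, 0.0033]
tool_rot: [0.552, 0.834, 0.0, 0.001]
ft_force: [0.2, -0.4, 0.6]
grip_width: 0.0433
grip_force: 0.0
```

Call:
arm_command(
  deltas=[0,0,0,0.006,0,0,0,0,0.006,0,0,0,0,0.004,0,0,0,0,0,0,0,0,0,0,0],
)

```text
time: 7.82
position: [0.5549, -0.2313, -0.0137]
tool_rot: [0.552, 0.834, -0.0, 0.0]
ft_force: [0.1, 0.3, 0.1]
grip_width: 0.0438
grip_force: 0.0
```

Run:
```python
from h import *
to([.555,-.2325,-.014],.4);print(status.get_obs()["ft_force"])
P=imaging.camera_params("wrist");im,d=imaging.camera("wrist")
cv2.imwrite("pics/c3.png",im[150:400,180:460][:,:,::-1])
H=hsv(im);M,s,ce=blob(((H[...,2]>225)&(H[...,1]<130)&(H[...,0]<35)).astype(np.uint8),proj("wrist",np.array([.555,-.2325,.01]),P),70)
print(s,ce)
```

```text
t 7.83 TCP [ 0.5549 -0.2313 -0.0137] yangle 0.401 tilt [ 0. -0. -1.] q6 -0.98
tool delta [-0.0011 -0.0004  0.0003] roll 0.001
[0.10859815 0.32705931 0.09434295]
[ 262  232  111   72 6272] [317.80293367 270.00876913]
```

View pics/c3.png

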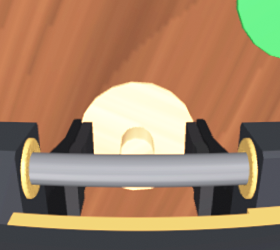

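The crop shows the knob at (137,143), squarely between the fingers. I close.

Call:
arm_command(
  deltas=[-0.5,0,0,0,0,-1,0,0,0,0,-1,0,0,0,0,-1,0,0,0,0,-1,0,0,0,0],
  newtons=15,
)

```text
time: 8.5
position: [0.5549, -0.2313, -0.0136]
tool_rot: [0.552, 0.834, -0.0, 0.0]
ft_force: [-0.7, -0.1, -0.1]
grip_width: 0.0153
grip_force: 15.0
```

Call:
arm_command(
  deltas=[-1,0,0,-0.02,0,-1,0,0,-0.04,0,-1,0,0,-0.04,0,-1,0,0,-0.04,0,-1,0,0,0,0,-1,0,0,0,0],
)

```text
time: 9.25
position: [0.5544, -0.231, 0.1267]
tool_rot: [0.552, 0.834, 0.0, -0.0]
ft_force: [0.3, -0.1, -0.7]
grip_width: 0.0149
grip_force: 15.0
```

```bash
cat >> h.py <<'E'
def lidmeas():
    o,p,R=pose();P=imaging.camera_params("wrist");im,d=imaging.camera("wrist");H=hsv(im)
    c=proj("wrist",p+R@[0,0,-.032],P)
    M,s,ce=blob(((H[...,2]>200)&(H[...,1]<130)&(H[...,0]<35)).astype(np.uint8),c,75)
    T=P["camera_from_world"];f=-T[2,:3];ys,xs=np.nonzero(M);k=np.random.default_rng(0).choice(len(xs),400)
    W=[]
    for a,b in zip(xs[k],ys[k]):
        oo,dd=ray("wrist",(a,b),P);W.append(R.T@(oo+dd*d[b,a]/(dd@f)-p))
    W=np.array(W);z=np.percentile(W[:,2],[5,50,95]);zd=np.median(W[W[:,2]>z[1]-.004][:,2])
    A=W[abs(W[:,2]-zd)<.003];n=np.linalg.lstsq(np.c_[A[:,:2],np.ones(len(A))],A[:,2],rcond=None)[0]
    print("lid px",s,ce,"disc top z(tool)",zd.round(4),"slope",n[:2].round(3))
    c=max(cv2.findContours(M,cv2.RETR_EXTERNAL,cv2.CHAIN_APPROX_NONE)[0],key=len)[:,0]
    w=np.array([(R.T@(plane("wrist",q,p[2]-zd,P)-p))[:2] for q in c]);w=w[w[:,0]>0]
    r=least_squares(lambda x:np.hypot(*(w-x).T)-.029,[0,0],loss="soft_l1",f_scale=.0007)
    print("lid centre in tool",r.x.round(4),np.median(abs(r.fun)),len(w));return r.x,zd
E
python3 - <<'E'
from h import *
lidmeas();to([.5045,.180,.15],-.365+np.pi/2);print(status.get_obs()["grip_width"])
E
```

```text
lid px [ 263  231  113   74 4865] [318.64912641 264.28221994] disc top z(tool) -0.0232 slope [-0.002 -0.006]
lid centre in tool [-0.0026  0.0003] 0.0012386042847958752 268
t 9.30 TCP [ 0.554  -0.2307  0.1258] yangle 0.401 tilt [-0.0016  0.0011 -1.    ] q6 -0.98
tool delta [ 0.3975  0.1147 -0.0237] roll -0.805
0.015274303565091336
```

Run:
```python
from h import *
o,p,R=pose();P=imaging.camera_params("wrist");im,d=imaging.camera("wrist");H=hsv(im)
c=proj("wrist",p+R@[0,0,-.0232],P)
for (lo,hi) in((130,200),(100,200),(130,225)):
    M,s,ce=blob(((H[...,2]>hi)&(H[...,1]<lo)&(H[...,0]<35)).astype(np.uint8),c,75)
    cc=max(cv2.findContours(M,cv2.RETR_EXTERNAL,cv2.CHAIN_APPROX_NONE)[0],key=len)[:,0]
    for zd in(-.0232,-.0212,-.0192):
        w=np.array([(R.T@(plane("wrist",q,p[2]-zd,P)-p))[:2] for q in cc]);w=w[w[:,0]>.012]
        r=least_squares(lambda x:np.hypot(*(w-x[:2]).T)-x[2],[0,0,.029]);r2=least_squares(lambda x:np.hypot(*(w-x).T)-.029,[0,0])
        print(lo,hi,zd,len(w),r.x.round(4),abs(r.fun).max().round(4),r2.x.round(4),"max x",w[:,0].max().round(4),"y",w[:,1].min().round(4),w[:,1].max().round(4))
for v in range(222,240,2): print(v,H[v,316],d[v,316].round(4))
```

```text
130 200 -0.0232 114 [-0.001   0.0002  0.0283] 0.0004 [-0.0018  0.0002] max x 0.0275 y -0.0251 0.0249
130 200 -0.0212 110 [-0.0018  0.0002  0.0286] 0.0004 [-0.0023  0.0002] max x 0.027 y -0.0249 0.0247
130 200 -0.0192 108 [-0.0027  0.0002  0.0289] 0.0004 [-0.0028  0.0002] max x 0.0265 y -0.0246 0.0245
100 200 -0.0232 112 [-0.0011  0.0003  0.028 ] 0.0005 [-0.0022  0.0003] max x 0.0271 y -0.0246 0.0245
100 200 -0.0212 108 [-0.002   0.0003  0.0284] 0.0005 [-0.0027  0.0003] max x 0.0265 y -0.0244 0.0242
100 200 -0.0192 106 [-0.0029  0.0004  0.0288] 0.0004 [-0.0031  0.0004] max x 0.026 y -0.0241 0.0245
130 225 -0.0232 113 [-0.0009  0.0003  0.0282] 0.0004 [-0.0019  0.0003] max x 0.0275 y -0.0251 0.0249
130 225 -0.0212 109 [-0.0017  0.0003  0.0285] 0.0004 [-0.0023  0.0003] max x 0.027 y -0.0244 0.0247
130 225 -0.0192 107 [-0.0026  0.0003  0.0288] 0.0004 [-0.0028  0.0003] max x 0.0265 y -0.0246 0.0245
222 [ 11 145 195] 0.3255
224 [ 11 145 193] 0.3263
226 [ 11 147 192] 0.3257
228 [ 10 145 192] 0.3279
230 [ 11 147 193] 0.328
232 [ 23  81 254] 0.1754
234 [ 30  15 255] 0.1747
236 [ 28  19 255] 0.1735
238 [ 29  21 255] 0.1737
```

Call:
arm_command(
  deltas=[-1,0.0499,0.0142,0,0,-1,0.0499,0.0142,0,0,-1,0.0499,0.0142,0,0,-1,0.0499,0.0142,0,0,-1,0.0499,0.0142,0,0,-1,0.0499,0.0142,0,0,-1,0.0499,0.0142,0,-0.16,-1,0.0499,0.0142,0,-0.16,-1,0,0,0,-0.16,-1,0,0,0,-0.16,-1,0,0,0,-0.165,-1,0,0,0,0],
)

```text
time: 10.85
position: [0.4946, 0.1788, 0.1252]
tool_rot: [0.182, 0.983, -0.0, -0.001]
ft_force: [0.1, -0.0, -0.8]
grip_width: 0.015
grip_force: 15.0
```

Run:
```python
from h import *
to([.503,.1805,.08],-.365+np.pi/2);o,p,R=pose()
P=imaging.camera_params("wrist");im,d=imaging.camera("wrist");H=hsv(im)
cv2.imwrite("pics/w4.png",im[:,:,::-1]);np.savez("w4.npz",p=im,d=d,pos=p,R=R,**P)
print(proj("wrist",np.array([.5045,.18,.06]),P))
```

```text
t 10.85 TCP [0.4946 0.1788 0.1252] yangle 1.204 tilt [-2.8e-03 -3.0e-04 -1.0e+00] q6 -1.07
tool delta [-0.0074  0.0046  0.0451] roll -0.002
[325.18649446 249.19802475]
```

Call:
arm_command(
  deltas=[-1,-0.0074,0.0046,0.02,0,-1,0,0,0.03,0,-1,0,0,0.02,0,-1,0,0,0,0,-1,0,0,0,0,-1,0,0,0,0],
)

```text
time: 11.65
position: [0.5049, 0.1807, 0.0573]
tool_rot: [0.182, 0.983, 0.0, 0.001]
ft_force: [-0.6, -0.4, -0.4]
grip_width: 0.0154
grip_force: 15.0
```

Run:
```python
from h import *
to([.503,.1805,.0468]);o,p,R=pose();print(o["ft_force"])
lidmeas()
P=imaging.camera_params("wrist");im,d=imaging.camera("wrist");cv2.imwrite("pics/w5.png",im[120:400,180:460][:,:,::-1])
H=hsv(im)
m=((H[...,1]<50)&(H[...,2]>120)).astype(np.uint8)
t,_=imaging.camera("side");cv2.imwrite("pics/s5.png",cv2.resize(t[270:390,240:360],None,fx=4,fy=4)[:,:,::-1])
cv2.imwrite("pics/w5s5.png",np.hstack([cv2.resize(im[120:400,180:460],(400,400)),cv2.resize(t[270:390,240:360],(400,400))])[:,:,::-1])
```

```text
t 11.65 TCP [0.5049 0.1807 0.0573] yangle 1.205 tilt [ 1.9e-03  3.0e-04 -1.0e+00] q6 -1.07
tool delta [ 0.0017 -0.0008  0.0104] roll None
[-0.59167237 -0.35040138 -0.43876923]
lid px [ 262  217  114  134 7274] [314.77124003 258.85949959] disc top z(tool) -0.0229 slope [ 0.026 -0.001]
lid centre in tool [ 0.0065 -0.0005] 0.002295484457473077 315
```

View pics/w5s5.png

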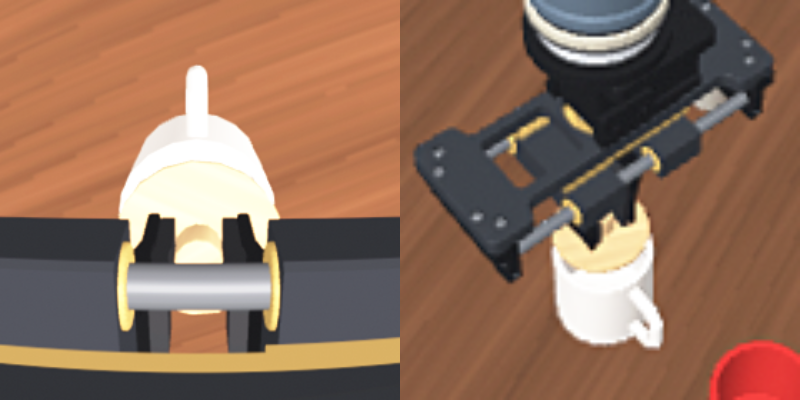

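Left: lid and pot edges are symmetric about column 200, with the handle straight up at (197,65). Right: the lid hovers just over the mouth. I make a small correction and lower it.

Call:
arm_command(
  deltas=[-1,0.001,-0.0005,0.005,0,-1,0,0,0.004,0,-1,0,0,0.003,0,-1,0,0,0,0,-1,0,0,0,0],
)

```text
time: 12.42
position: [0.503, 0.1805, 0.0443]
tool_rot: [0.181, 0.983, -0.0, -0.0]
ft_force: [0.0, -0.6, -0.1]
grip_width: 0.0151
grip_force: 15.0
```

Call:
arm_command(
  deltas=[-1,0,0,0.002,0,-1,0,0,0.001,0,-1,0,0,0,0],
)

```text
time: 12.8
position: [0.5029, 0.1804, 0.0413]
tool_rot: [0.181, 0.983, -0.0, -0.0]
ft_force: [-0.1, 0.3, -0.7]
grip_width: 0.015
grip_force: 15.0
```

Call:
arm_command(
  deltas=[-1,0,0,0.001,0,-1,0,0,0,0,-1,0,0,0,0],
)

```text
time: 13.18
position: [0.5031, 0.1805, 0.0404]
tool_rot: [0.181, 0.983, 0.0, 0.0]
ft_force: [1.0, -0.1, -0.2]
grip_width: 0.0152
grip_force: 15.0
```

Call:
arm_command(
  deltas=[-1,0,0,0.001,0,-1,0,0,0,0,-1,0,0,0,0],
)

```text
time: 13.55
position: [0.5031, 0.1805, 0.0403]
tool_rot: [0.181, 0.983, 0.0, 0.0]
ft_force: [-0.4, 1.1, 7.3]
grip_width: 0.0156
grip_force: 15.0
```

It contacts at z≈0.0404, close to the expected seat of 0.0408. I relieve the push, release and rise.

Call:
arm_command(
  deltas=[-1,0,0,-0.001,0,-0.6,0,0,0,0,-0.2,0,0,0,0,0,0,0,0,0,0,0,0,0,0,0,0,0,-0.02,0,0,0,0,-0.04,0,0.5,0,0,-0.05,0,1,0,0,-0.02,0,1,0,0,0,0,1,0,0,0,0],
)

```text
time: 14.92
position: [0.502, 0.1803, 0.1693]
tool_rot: [0.181, 0.983, -0.0, -0.001]
ft_force: [0.5, -1.0, 0.4]
grip_width: 0.0758
grip_force: 0.0
```

Run:
```python
from h import *
o,p,R=pose();P=imaging.camera_params("wrist");im,d=imaging.camera("wrist");H=hsv(im)
c=proj("wrist",np.array([.5045,.18,.064]),P);T=P["camera_from_world"];f=-T[2,:3]
M,s,ce=blob(((H[...,2]>200)&(H[...,1]<130)&(H[...,1]>10)&(H[...,0]<35)&(H[...,0]>12)).astype(np.uint8),c,60)
ys,xs=np.nonzero(cv2.erode(M,np.ones((3,3))));W=np.array([oo+dd*d[b,a]/(dd@f) for a,b in zip(xs,ys) for oo,dd in[ray("wrist",(a,b),P)]])
zd=np.median(W[:,2]);A=W[abs(W[:,2]-zd)<.005];n=np.linalg.lstsq(np.c_[A[:,:2]-A[:,:2].mean(0),np.ones(len(A))],A[:,2],rcond=None)[0]
print(s,ce,"disc z",zd,"slope",n)
x,e,_=circfit("wrist",M,.064,.029,P);print("lid c",x,e)
Mp,s,ce=blob(((H[...,1]<130)&(H[...,2]>120)).astype(np.uint8),c,90)
ys,xs=np.nonzero(Mp);W=np.array([plane("wrist",q,.03,P)[:2] for q in zip(xs,ys)])-x;k=(np.hypot(*W.T)>.041)&(W[:,0]<0)
print(s,"handle",k.sum(),W[k].mean(0),"yaw",np.arctan2(*(-W[k].mean(0))[::-1]))
to([*x,.01],-.37+np.pi/2)
cv2.imwrite("pics/w6.png",im[:,:,::-1])
```

```text
[ 284  194   72   68 3732] [319.00053591 227.5943194 ] disc z 0.06379775333831933 slope [-0.00061164  0.0017275   0.06371207]
lid c [0.50523817 0.17928625] 0.0005954209730962556
[ 283  159   74  103 4779] handle 176 [-0.04432888  0.01739233] yaw -0.3738920382562268
t 14.97 TCP [0.5018 0.1803 0.169 ] yangle 1.206 tilt [-3.e-03 -4.e-04 -1.e+00] q6 -1.07
tool delta [-0.004   0.0005  0.1589] roll 0.005
```

The lid is seated level: disc top at 63.8 mm against an expected 64, slope under 0.2°, pot yaw −0.37. Now I measure the inspection camera from the saved views.

Run:
```python
from h import *
def cloud(n,Z,box):
    P=imaging.camera_params(n);T=P["camera_from_world"];f=-T[2,:3];d=Z["d"];im=Z["p"];H=hsv(im);out=[]
    for v in range(box[1],box[3]):
        for u in range(box[0],box[2]):
            if d[v,u]>0:
                o,dd=ray(n,(u,v),P);out.append([*(o+dd*d[v,u]/(dd@f)),*H[v,u],u,v])
    return np.array(out)
for n,fn,box in(("top","top0",(270,90,335,190)),("side","side0",(165,165,250,295))):
    Z=np.load(fn+".npz");C=cloud(n,Z,box)
    pl=C[(C[:,2]>.004)&(C[:,2]<.03)&(C[:,4]<110)&(C[:,5]<110)]
    if len(pl)>50:
        r=cv2.minAreaRect((pl[:,:2]*1000).astype(np.float32));print(n,"plate",len(pl),r,"z",np.median(pl[:,2]))
    wh=C[(C[:,2]>.19)&(C[:,4]<60)&(C[:,5]>150)];bl=C[(C[:,2]>.20)&(C[:,2]<.30)&(C[:,5]<75)]
    print(n,"white",len(wh),wh[:,:3].min(0).round(3),wh[:,:3].max(0).round(3))
    tp=wh[wh[:,2]>np.percentile(wh[:,2],98)-.008]; r=cv2.minAreaRect((tp[:,:2]*1000).astype(np.float32));print(" block top rect",r,np.median(tp[:,2]))
    print(n,"black",len(bl),bl[:,:3].min(0).round(3),bl[:,:3].max(0).round(3),"px",bl[:,6:].min(0),bl[:,6:].max(0))
    b=bl[bl[:,0]<.815]
    def res(q): # cylinder radius 22mm, level axis: y0 at x=.76, yaw, z0
        y0,a,z0=q;D=b[:,:3]-[.76,y0,z0];h=-np.sin(a)*D[:,0]+np.cos(a)*D[:,1];return np.hypot(h,D[:,2])-.022
    s=least_squares(res,[.05,.3,.24],loss="soft_l1",f_scale=.002);a=s.x[1];al=(b[:,:2]-[.76,s.x[0]])@[np.cos(a),np.sin(a)]
    print(" cyl y0@x=.76,yaw,z",s.x,np.median(abs(s.fun)),"along",np.percentile(al,[1,3,10,50,90,99]).round(4))
```

```text
top plate 1574 ((836.8805541992188, 70.69898223876953), (134.09295654296875, 129.77227783203125), 16.07257843017578) z 0.014158923786769084
top white 688 [0.789 0.031 0.219] [0.87  0.102 0.288]
 block top rect ((860.0482177734375, 77.14386749267578), (15.504321098327637, 15.767256736755371), 59.60966873168945) 0.28432224424648417
top black 300 [0.763 0.032 0.219] [0.875 0.092 0.265] px [285. 100.] [311. 149.]
 cyl y0@x=.76,yaw,z [0.04810009 0.30111168 0.23976518] 0.0011650735586924733 along [0.0077 0.0082 0.009  0.0206 0.0351 0.0384]
side plate 1921 ((833.37255859375, 70.87923431396484), (130.73797607421875, 132.27432250976562), 15.754618644714355) z 0.014633084043697342
side white 1144 [0.787 0.03  0.193] [0.873 0.103 0.287]
 block top rect ((858.378173828125, 76.37107849121094), (16.379316329956055, 19.02018928527832), 16.209550857543945) 0.2843072439524178
side black 364 [0.761 0.035 0.222] [0.87  0.095 0.265] px [173. 184.] [227. 206.]
 cyl y0@x=.76,yaw,z [0.0475894  0.27706002 0.24060741] 0.0008710317121869912 along [0.007  0.0075 0.0085 0.0203 0.0334 0.0369]
```

Run:
```python
from h import *
o,p,R=pose();P=imaging.camera_params("wrist");T=P["camera_from_world"];f=-T[2,:3];im,d=imaging.camera("wrist")
W=[]
for v in range(200,480,2):
    for u in range(0,640,3):
        if d[v,u]>0:
            oo,dd=ray("wrist",(u,v),P);W.append([*(R.T@(oo+dd*d[v,u]/(dd@f)-p)),u,v])
W=np.array(W);G=W[W[:,2]<.03]
for lo in np.arange(-.1,.1,.01):
    g=G[(G[:,1]>=lo)&(G[:,1]<lo+.01)]
    if len(g): i=g[:,2].argmax();print(round(lo,2),len(g),"lowest",g[i].round(4))
```

```text
-0.1 38 lowest [-1.450e-02 -9.270e-02 -1.405e-01  1.500e+01  4.620e+02]
-0.09 257 lowest [ 3.590e-02 -8.300e-02 -1.012e-01  5.400e+01  2.680e+02]
-0.08 662 lowest [ 3.49e-02 -7.91e-02 -9.98e-02  6.60e+01  2.70e+02]
-0.07 1060 lowest [ 3.730e-02 -6.850e-02 -1.035e-01  8.400e+01  2.680e+02]
-0.06 770 lowest [ 1.08e-02 -5.03e-02 -6.17e-02  1.92e+02  2.96e+02]
-0.05 1735 lowest [ 1.09e-02 -4.74e-02 -2.91e-02  2.19e+02  2.68e+02]
-0.04 931 lowest [-5.70e-03 -3.98e-02 -2.90e-02  2.37e+02  3.00e+02]
-0.03 961 lowest [ 3.190e-02 -2.610e-02 -1.102e-01  2.130e+02  3.020e+02]
-0.02 915 lowest [ 3.220e-02 -1.820e-02 -1.114e-01  2.430e+02  3.040e+02]
-0.01 1099 lowest [ 3.190e-02 -2.300e-03 -1.103e-01  3.090e+02  3.040e+02]
-0.0 1053 lowest [ 3.190e-02  5.000e-04 -1.102e-01  3.210e+02  3.040e+02]
0.01 920 lowest [ 3.220e-02  1.130e-02 -1.111e-01  3.660e+02  3.040e+02]
0.02 819 lowest [ 3.200e-02  2.790e-02 -1.106e-01  4.320e+02  3.020e+02]
0.03 790 lowest [ 1.80e-03  4.00e-02 -2.92e-02  4.02e+02  2.86e+02]
0.04 1825 lowest [ 8.80e-03  4.40e-02 -2.88e-02  4.11e+02  2.72e+02]
0.05 1054 lowest [ 1.08e-02  5.04e-02 -5.97e-02  4.44e+02  2.94e+02]
0.06 1670 lowest [ 3.71e-02  6.83e-02 -1.03e-01  5.52e+02  2.68e+02]
0.07 866 lowest [ 3.62e-02  7.95e-02 -9.98e-02  5.73e+02  2.66e+02]
0.08 284 lowest [ 3.640e-02  8.510e-02 -1.011e-01  5.880e+02  2.660e+02]
0.09 49 lowest [-1.980e-02  9.280e-02 -1.401e-01  6.150e+02  4.720e+02]
```

The gripper body is also about 71 mm behind the tips, so the whole tool is offset by 29 mm. To hold 12 mm above the pot centre I need reported z ≈ −0.006.

Call:
arm_command(
  deltas=[1,-0.0035,0,0.03,0,1,0,0,0.045,0,1,0,0,0.045,0,1,0,0,0.03,0,1,0,0,0.015,0,1,0,0,0.01,0,1,0,0,0,0,1,0,0,0,0],
)

```text
time: 16.02
position: [0.5071, 0.1793, -0.0038]
tool_rot: [0.181, 0.983, 0.0, 0.001]
ft_force: [0.8, -0.2, 0.1]
grip_width: 0.0872
grip_force: 0.0
```

Run:
```python
from h import *
to([.505,.1797,-.006],-.37+np.pi/2);print(status.get_obs()["ft_force"])
```

```text
t 16.02 TCP [ 0.5071  0.1793 -0.0038] yangle 1.206 tilt [ 1.9e-03  3.0e-04 -1.0e+00] q6 -1.07
tool delta [ 0.0021 -0.0004  0.0022] roll 0.005
[ 0.84191748 -0.21626169  0.11679715]
```

Call:
arm_command(
  deltas=[1,0.001,0,0.002,0.005,1,0,0,0,0,0.6,0,0,0,0,0.2,0,0,0,0,-0.2,0,0,0,0,-0.6,0,0,0,0,-1,0,0,0,0,-1,0,0,0,0,-1,0,0,0,0],
  newtons=25,
)

```text
time: 17.15
position: [0.5054, 0.1796, -0.0066]
tool_rot: [0.184, 0.983, 0.0, 0.0]
ft_force: [0.5, 1.4, -0.6]
grip_width: 0.0607
grip_force: 25.0
```

Run:
```python
from h import *
o=status.get_obs();print(o["ft_force"],o["moment"],o["grip_width"],o["grip_force"]);to([.6229,.0085,.2],.28+np.pi/2)
```

```text
[ 0.4700582   1.4260753  -0.56479332] [ 0.01622741 -0.04188414  0.00738745] 0.06068059967976636 24.958529760333477
t 17.15 TCP [ 0.5054  0.1796 -0.0066] yangle 1.201 tilt [ 1.e-04  0.e+00 -1.e+00] q6 -1.07
tool delta [-0.1714 -0.117  -0.2066] roll -0.65
```

Call:
arm_command(
  deltas=[-1,0,0,-0.01,0,-1,0,0,-0.02,0,-1,0,0,-0.03,0,-1,0,0,-0.03,0,-1,0,0,-0.03,0,-1,0,0,-0.03,0,-1,0,0,-0.03,0,-1,0,0,-0.02,0,-1,0,0,-0.01,0,-1,0,0,0,0],
)

```text
time: 18.4
position: [0.5052, 0.1795, 0.2037]
tool_rot: [0.184, 0.983, 0.0, 0.0]
ft_force: [0.1, 0.0, -3.3]
grip_width: 0.0603
grip_force: 24.9
```

Call:
arm_command(
  deltas=[-1,0,0,0,-0.04,-1,0,0,0,-0.1,-1,0,0,0,-0.12,-1,0,0,0,-0.12,-1,0,0,0,-0.12,-1,0,0,0,-0.1,-1,0,0,0,-0.05,-1,0,0,0,0,-1,0,0,0,0],
)

```text
time: 19.52
position: [0.5048, 0.1794, 0.2026]
tool_rot: [-0.139, 0.99, -0.0, -0.001]
ft_force: [-0.3, 0.4, -2.8]
grip_width: 0.0602
grip_force: 24.9
```

Run:
```python
from h import *
o=status.get_obs();print(o["ft_force"],o["moment"],o["grip_width"],o["grip_force"]);to([.6229,.0085,.2034],.28+np.pi/2)
P=imaging.camera_params("wrist");im,d=imaging.camera("wrist");cv2.imwrite("pics/w7.png",im[:,:,::-1])
```

```text
[-0.303318    0.44151882 -2.78774803] [0.02365035 0.04236622 0.00584925] 0.060166416559796765 24.945159431663342
t 19.52 TCP [0.5048 0.1794 0.2026] yangle 1.850 tilt [-1.7e-03 -2.0e-04 -1.0e+00] q6 -1.72
tool delta [-0.0664 -0.1969 -0.001 ] roll -0.001
```

Call:
arm_command(
  deltas=[-1,-0.003,-0.008,0,0,-1,-0.006,-0.018,0,0,-1,-0.008,-0.024,0,0,-1,-0.008,-0.024,0,0,-1,-0.008,-0.024,0,0,-1,-0.008,-0.024,0,0,-1,-0.008,-0.024,0,0,-1,-0.008,-0.023,0,0,-1,-0.006,-0.018,0,0,-1,-0.003,-0.01,0,0,-1,0,0,0,0,-1,0,0,0,0],
)

```text
time: 21.08
position: [0.6225, 0.0093, 0.2032]
tool_rot: [-0.14, 0.99, 0.0, -0.0]
ft_force: [0.2, -0.0, -2.4]
grip_width: 0.0602
grip_force: 24.9
```

Run:
```python
from h import *
to([.6229,.0085,.2034],.28+np.pi/2);o,p,R=pose();print(o["moment"],o["grip_width"])
pc=p-R[:,2]*(.0474-.012+.0)  # expected pot centre approx
q=np.array([.6229,.0085,.24])
t,dt=imaging.camera("top");s,ds=imaging.camera("side");w,dw=imaging.camera("wrist")
np.savez("fin.npz",t=t,dt=dt,s=s,ds=ds,w=w,dw=dw)
print("px",proj("top",q),proj("side",q),proj("wrist",q))
u,v=proj("side",q).astype(int)
cv2.imwrite("pics/fin.png",np.hstack([cv2.resize(s[v-60:v+60,u-60:u+60],(400,400)),cv2.resize(w[100:380,180:460],(400,400))])[:,:,::-1])
P=imaging.camera_params("wrist");H=hsv(w)
M,st,ce=blob(((H[...,1]<130)&(H[...,2]>120)).astype(np.uint8),proj("wrist",q+[0,0,.02],P),90)
ys,xs=np.nonzero(M);W=np.array([plane("wrist",a,.24,P)[:2] for a in zip(xs,ys)])-q[:2]
k=(np.hypot(*W.T)>.041)&(W[:,0]<0)&(np.hypot(*W.T)<.08);print(st,"handle",k.sum(),W[k].mean(0),"label yaw",np.arctan2(*(-W[k].mean(0))[::-1]))
```

```text
t 21.07 TCP [0.6225 0.0093 0.2032] yangle 1.852 tilt [-1.1e-03  6.0e-04 -1.0e+00] q6 -2.02
tool delta [-0.0001 -0.0008 -0.0002] roll 0.001
[0.03467192 0.06173566 0.01015836] 0.06018545881292674
px [322.21582438 204.72631756] [292.97507422 207.8235352 ] [317.41276132 296.7142863 ]
[ 245  227  149   78 9052] handle 0 [nan nan] label yaw nan<stdin>:13: RuntimeWarning: Mean of empty slice.
  ret = um.true_divide(
```

View pics/fin.png

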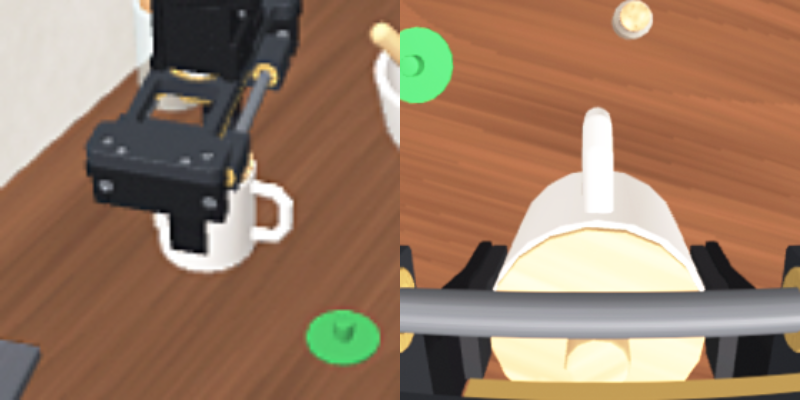

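Left: the pot is held upright with the handle towards the robot at (275,210). Right: the lid is seated and the handle is straight along the tool axis at (597,150). Last comes a numeric check of height, centre and yaw.

Run:
```python
from h import *
o,p,R=pose();Z=np.load("fin.npz");w,d=Z["w"],Z["dw"];P=imaging.camera_params("wrist");T=P["camera_from_world"];f=-T[2,:3];H=hsv(w)
lid=(H[...,2]>200)&(H[...,1]>10)&(H[...,1]<130)&(H[...,0]<35)&(H[...,0]>12)&(d<.2)&(d>0)
def pts(m): return np.array([oo+dd*d[v,u]/(dd@f) for v,u in zip(*np.nonzero(m)) for oo,dd in[ray("wrist",(u,v),P)]])
A=pts(lid);A=A[abs(A[:,2]-np.median(A[:,2]))<.004];n=np.linalg.lstsq(np.c_[A[:,:2]-A[:,:2].mean(0),np.ones(len(A))],A[:,2],rcond=None)[0]
print("disc z",np.median(A[:,2]),"slope",n[:2])
c=p[:2]
B=pts((d>0)&(d<.26)&(H[...,1]<50)&(H[...,2]>120));L=(R.T@(B-p).T).T
h=L[(L[:,0]>.04)&(L[:,0]<.06)&(abs(L[:,1])<.02)];print("handle tool",h.mean(0),len(h),"yaw err",np.arctan2(h[:,1].mean(),h[:,0].mean()),"max x",L[abs(L[:,1])<.01][:,0].max())
# side: pot wall cloud
Ps=imaging.camera_params("side");s,ds=Z["s"],Z["ds"];Ts=Ps["camera_from_world"];fs=-Ts[2,:3];Hs=hsv(s);C=[]
for v in range(170,240):
    for u in range(270,330):
        if Hs[v,u,1]<50 and Hs[v,u,2]>120 and ds[v,u]>0:
            oo,dd=ray("side",(u,v),Ps);C.append(oo+dd*ds[v,u]/(dd@fs))
C=np.array(C);L=(R.T@(C-p).T).T;k=(L[:,0]<.022)&(abs(C[:,2]-.24)<.045)
fit=least_squares(lambda x:np.hypot(*(C[k][:,:2]-x).T)-.03,p[:2],loss="soft_l1",f_scale=.002)
print("side axis",fit.x,np.median(abs(fit.fun)),k.sum(),"bottom z",np.percentile(C[k][:,2],[0,1,3]))
```

```text
disc z 0.2737044637307983 slope [0.00555358 0.00151533]
handle tool [ 0.04748693 -0.00053739 -0.05334613] 902 yaw err -0.011316065407408463 max x 0.05442650891576363
side axis [0.62165521 0.00794527] 0.0006998193666138113 192 bottom z [0.2109391  0.21118271 0.21250197]
```

```bash
python3 -c "
from rig import order
print(order.hand_in())"
```

```text
the job is handed in; nothing more can be done
None
```

The lid is seated level on the white pot. The arm is holding the covered pot upright at lens height, within about 2 mm of the target 15 cm out, with the label facing the lens within about 1° by my measurements, and I've handed the job in at about 21 s. My first lid grasp missed because the real fingertips sit about 29 mm behind the reported tool point, so I corrected for that and regrasped.

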